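# Find the loose bolt on a filtration manifold and hold its cap open

## Task

A port of the vacuum filtration manifold leaks: first shut the red quarter-turn vacuum valve fully, then tap the three brass bolts from above, one at a time, until you find the loose one, which sinks and stays down (do not force the tight ones). Lift the blue cap in front of that bolt by its bar to about 45 degrees or more and finish while still holding it there steadily, so that a colleague can change the seal. Leave the other two caps shut, do not open any cap before its bolt has proved loose, and leave the dishes and other things on the bench where they are.

Things in the scene. Friction and masses are not known exactly. Their poses are not given: they have to be found in the camera images.
- manifold: Stainless vacuum filtration manifold fixed to the bench, a block 140 x 370 x 58 mm (x from -40 to +100 mm, y from -185 to +185 mm) with three ports in a row along its y. Origin: on the bench under the middle port; its -x side faces the robot roughly (it can be turned up to 0.2 rad), +y is the robot's left, z up. Its place on the bench varies; its parts keep their places on it.
- valve (a joint): Quarter-turn vacuum valve at the manifold's left (+y) end, turning about a vertical axis: 0 = fully shut (handle points along the manifold's -x, square across the pipe, against its stop), 1.57 = fully open (handle points along the manifold's +y, in line with the pipe). Shutting turns it counter-clockwise seen from above. Stiff: about 0.12 N m of friction; stays where it is left.
- valve_axis (a point): Point on the valve's turning axis at mid-height of the handle, 96 mm above the bench.
- valve_grip (a point): Point in the red valve handle, 62 mm from the turning axis, 96 mm above the bench. The handle is a straight red bar 14 mm wide and 18 mm high, reaching 90 mm from the axis; free space around and for 80 mm below its outer half.
- bolt_left (a joint): How far the left port's bolt has sunk, m; 0 = up, as at the start. One of the three bolts (any of them) is loose: tapped from above with more than about 2.5 N it sinks 9 mm and stays down. The two others are tight and give less than 2 mm when tapped. All three look alike.
- bolt_left_top (a point): Centre of the top of the left port's brass bolt head (24 mm across, 14 mm high), 84 mm above the bench when up; upright bolt in the manifold's rear strip, 40 mm behind (+x) that port's cap hinge.
- cap_left (a joint): Opening angle of the left port's hinged blue cap, rad: 0 = shut (level), stop at 1.25. It falls shut by its own weight (cap 0.2 kg) when let go. The hinge axis is the cap's rear edge, along the manifold's y, 84 mm above the bench and 30 mm on the +x side of the manifold's origin line; the cap opens by its front (-x) edge rising.
- cap_left_bar (a point): Middle of the left cap's lifting bar: a round steel bar 10 mm thick along the manifold's y, 58 mm clear between its two side arms, 105 mm in front (-x) of the hinge and level with it when shut; open gap of 39 mm between bar and cap plate (8 mm thick, 76 mm wide), nothing within 60 mm below the bar. The bar can turn between the fingers as the cap rises. The point's axes turn with the cap.
- bolt_middle (a joint): How far the middle port's bolt has sunk, m; 0 = up, as at the start. One of the three bolts (any of them) is loose: tapped from above with more than about 2.5 N it sinks 9 mm and stays down. The two others are tight and give less than 2 mm when tapped. All three look alike.
- bolt_middle_top (a point): Centre of the top of the middle port's brass bolt head (24 mm across, 14 mm high), 84 mm above the bench when up; upright bolt in the manifold's rear strip, 40 mm behind (+x) that port's cap hinge.
- cap_middle (a joint): Opening angle of the middle port's hinged blue cap, rad: 0 = shut (level), stop at 1.25. It falls shut by its own weight (cap 0.2 kg) when let go. The hinge axis is the cap's rear edge, along the manifold's y, 84 mm above the bench and 30 mm on the +x side of the manifold's origin line; the cap opens by its front (-x) edge rising.
- cap_middle_bar (a point): Middle of the middle cap's lifting bar: a round steel bar 10 mm thick along the manifold's y, 58 mm clear between its two side arms, 105 mm in front (-x) of the hinge and level with it when shut; open gap of 39 mm between bar and cap plate (8 mm thick, 76 mm wide), nothing within 60 mm below the bar. The bar can turn between the fingers as the cap rises. The point's axes turn with the cap.
- bolt_right (a joint): How far the right port's bolt has sunk, m; 0 = up, as at the start. One of the three bolts (any of them) is loose: tapped from above with more than about 2.5 N it sinks 9 mm and stays down. The two others are tight and give less than 2 mm when tapped. All three look alike.
- bolt_right_top (a point): Centre of the top of the right port's brass bolt head (24 mm across, 14 mm high), 84 mm above the bench when up; upright bolt in the manifold's rear strip, 40 mm behind (+x) that port's cap hinge.
- cap_right (a joint): Opening angle of the right port's hinged blue cap, rad: 0 = shut (level), stop at 1.25. It falls shut by its own weight (cap 0.2 kg) when let go. The hinge axis is the cap's rear edge, along the manifold's y, 84 mm above the bench and 30 mm on the +x side of the manifold's origin line; the cap opens by its front (-x) edge rising.
- cap_right_bar (a point): Middle of the right cap's lifting bar: a round steel bar 10 mm thick along the manifold's y, 58 mm clear between its two side arms, 105 mm in front (-x) of the hinge and level with it when shut; open gap of 39 mm between bar and cap plate (8 mm thick, 76 mm wide), nothing within 60 mm below the bar. The bar can turn between the fingers as the cap rises. The point's axes turn with the cap.
- dish: Bystander, leave alone: single red petri dish, 90 mm across, 16 mm high, in front of the manifold. Origin: centre of its underside.
- dish_stack: Bystander, leave alone: stack of four petri dishes, 90 mm across, 64 mm high, behind the manifold. Origin: centre of its underside.
- tall_stack: Bystander, leave alone: stack of six petri dishes, 90 mm across, 96 mm high, at the left. Origin: centre of its underside.
- marker: Bystander, leave alone: black marker pen, 120 mm long (along its y), 14 mm thick, lying behind the manifold. Origin: centre of its underside.
- pump_bottle: Bystander, leave alone: pale blue pump bottle, 72 mm across, 210 mm high, at the left. Origin: centre of its underside.
- reagent_bottle: Bystander, leave alone: white bottle with orange cap, 70 mm across, 160 mm high, right of the manifold. Origin: centre of its underside.
- loop_box: Bystander, leave alone: open white box with blue inoculation loops, 90 x 200 x 50 mm, at the right. Origin: centre of its underside.

How it is judged:
On the way, in this order (a step that is already met when the one before it is completed fails the run):
1. the vacuum valve is shut (within 0.12 rad of its stop) (value of joint valve below 0.12 rad), for 0.2 s.
2. the loose bolt has been tapped down (more than 6 mm) (value of joint any of bolt_left, bolt_middle, bolt_right above 0.006 m), for 0.2 s.
At the end, for the whole second after the job is handed in: The valve is within 0.12 rad of shut, the cap of the bolt that sank (more than 6 mm) is held at 0.65 rad or more, steady (under 0.15 rad/s), by fingers that bear on it at its bar (grasp point within 60 mm of the bar's middle, contact over 0.3 N), and the other two caps are shut (under 0.1 rad) (value of joint valve below 0.12 rad and contact force between the fingers and manifold above 0.3 N and ((value of joint bolt_left above 0.006 m and value of joint cap_left between 0.65 and 1.3 rad and velocity of joint cap_left between -0.15 and 0.15 rad/s and distance between the grasp point and cap_left_bar below 0.06 m and value of joint each of cap_middle, cap_right below 0.1 rad) or (value of joint bolt_middle above 0.006 m and value of joint cap_middle between 0.65 and 1.3 rad and velocity of joint cap_middle between -0.15 and 0.15 rad/s and distance between the grasp point and cap_middle_bar below 0.06 m and value of joint each of cap_left, cap_right below 0.1 rad) or (value of joint bolt_right above 0.006 m and value of joint cap_right between 0.65 and 1.3 rad and velocity of joint cap_right between -0.15 and 0.15 rad/s and distance between the grasp point and cap_right_bar below 0.06 m and value of joint each of cap_left, cap_middle below 0.1 rad))); the arm keeps its last pose, push and grip.
It fails at once if the left cap is opened (over 0.3 rad) although its bolt has not sunk (value of joint cap_left above 0.3 rad and value of joint bolt_left below 0.006 m).
It fails at once if the middle cap is opened (over 0.3 rad) although its bolt has not sunk (value of joint cap_middle above 0.3 rad and value of joint bolt_middle below 0.006 m).
It fails at once if the right cap is opened (over 0.3 rad) although its bolt has not sunk (value of joint cap_right above 0.3 rad and value of joint bolt_right below 0.006 m).
It fails at once if a tight bolt is forced down (two bolts down) (value of joint each of bolt_left, bolt_middle above 0.006 m or value of joint each of bolt_middle, bolt_right above 0.006 m or value of joint each of bolt_left, bolt_right above 0.006 m).
It fails at once if a bystander is shifted by more than 30 mm (distance of any of dish, dish_stack, tall_stack, marker, pump_bottle, reagent_bottle, loop_box from where it was at the start of the episode above 0.03 m).
It also fails if it takes over 64 s, if anything falls off the work surface, if the arm or the gripper's body presses on something with over 40 N, if the wrist force passes 120 N, or if a joint passes its speed limit or range.

## Robot

A 6-joint arm with a two-finger parallel gripper is mounted at the origin on the work surface. World frame = base frame: x ahead of the robot, y to its left, z up, the work surface at z = 0. Lengths are in m, angles in rad, forces in N, time in s.
With the tool pointing down it reaches from about 0.425 to 0.95 m from the base axis. Payload 3.5 kg.
Tool frame: the origin (TCP) lies at the very end of the fingers, on their centre line; the grasp point (between the pads) lies 19 mm behind it; z points along the fingers, y is the line along which they close (so a half turn about z gives the same grasp; the last joint's range is limited). The gripper opens to 85 mm and grips with 20 to 120 N. Pads are 22 mm wide; open, the fingers measure 114 mm over their backs; the gripper's body (76 mm by 85 mm) begins 54 mm behind the grasp point. The pads swing forward as they close: fully open they stand 13 mm farther back than shut.
Start: joints at [1.174, 0.286, 1.577, -0, 1.279, -0.15], TCP at [0.165, 0.655, 0.192] pointing down, gripper open.
Joint ranges: [-2.77, 2.77], [-0.9, 2.22], [0.21, 2.48], [-1.53, 4.67], [0.24, 2.81], [-2.84, 2.84]. Speed limits (rad/s): [2.79, 2.79, 3.14, 3.14, 3.14, 3.14].

## Interface

Orientations are given as a unit quaternion [x, y, z, w].
In Python, from plant import ctrl gives the robot as it stands.
- The arm moves only by the tool carry_out, never from a script. Its argument "deltas" is one flat list of numbers, 6 for each row, row after row: the shift along the tool's x, y, z in m, then the turn, a rotation vector about the tool's x, y, z in rad. A call has 1 to 5 rows; each row is the pose to reach, as a shift and turn from the pose commanded when the call began, along the tool's axes at that moment; what a row does not reach only later rows make up. A row lasts 1/8 s, in which the tool goes at most 62.5 mm and 10.7 degrees, less where a joint would pass 70% of its speed; a pose out of reach is approached as far as the arm can. A call with a gripper value outside its range is refused whole. "grip" is the opening in per cent of the stroke, from 0 (shut) to 100 (fully open), set as the call begins (left out, the last holds). The fingers move at their own pace and stop on an object; "grip_force" is the grip in N (left out, the last holds). Time passes only in rows, so rows that repeat a pose let the fingers close. It gives the time, the measured TCP pose, the force, the opening and the grip force at its end, in the units of the state.
- ctrl.get_state(): the state, without advancing time (a new reading comes with each control period).
- ctrl.read_camera(name): name is "scene" or "top"; returns (picture, depth): 384x512x3 uint8, red, green, blue; 384x512 float32, m along the optical axis (not along the pixel's ray), 0 where there is no reading.
- ctrl.camera_model(name): a dict with "intrinsics" (3x3 intrinsics, pixels), "extrinsics" (4x4, takes a point from world to camera coordinates). Camera axes: x right, y down, z forward; pixel columns grow to the right and rows downward; lengths in m; the calibration is good to about 2 mm. A picture is of the moment at which its call begins. camera_model takes no time and is no camera call.
- ctrl.sign_off(): hands the job in; it is judged then, once.
Trained networks look in the newest picture that a camera, given by its name, has taken for a name from the list of things; names that differ only in an ending like _2 or _b are one class to them, and where a whole thing is asked for, a point or a joint stands for the part that bears it (a point fixed in the world has none). Each returns a list of dicts, best first, with "score" (0 to 1); they miss things now and then, are a little off and sometimes report something else, mostly with a low value. They report only what shows in the picture. A call takes as long as a camera call.
- ctrl.find_in(camera, query): "uv" ([column, row] in pixels, amid what is visible of it).
The state is a dict: "time": time; "qpos": joint angles; "dq": joint speeds; "joint_efforts": joint torques, N m; "eef_pos": TCP position; "tcp_rot": TCP orientation; "contact_force": force on the tool from outside, world axes, zero at the start; "wrist_torque": the same for the moment, N m; "opening": opening from 0.0 (shut) to 1.0 (fully open); "finger_force": force on a finger pad.
Only numpy, scipy, OpenCV 4.12 (cv2) and the standard library are available. Lean on these libraries where they do the work, as an engineer would, in place of code of your own. Each camera call takes 0.05 s, during which the arm holds its last target. There are 200 camera calls.

## Working session

There is one attempt and no reset: what is moved stays moved. The work goes in short steps, Python scripts to look and compute and a tool call to move; the robot and the scene stay as the last step left them, time stands still between calls to the robot, and variables do not carry over. Pictures are saved under pics/ and viewed, at most 10 in all, crops included, and the job is handed in when it is done.

Besides the shell and the picture viewer there is one more tool, called after "Emit:" in YAML: its name, and indented under it one key for each argument. carry_out: Moves the arm, as the interface text tells. Its arguments: {"type":"object","properties":{"deltas":{"type":"array"},"grip":{"type":"number"},"grip_force":{"type":"number"}},"required":["deltas"]}

```bash
mkdir -p pics; cat > h.py <<'E'
import numpy as np, cv2
from plant import ctrl
def look(cam):
    p,d=ctrl.read_camera(cam); m=ctrl.camera_model(cam); return p,d,np.array(m["intrinsics"]),np.array(m["extrinsics"])
def back(u,v,z,K,E):  # pixel + depth -> world
    c=np.array([(u-K[0,2])/K[0,0]*z,(v-K[1,2])/K[1,1]*z,z,1]); return (np.linalg.inv(E)@c)[:3]
def onplane(u,v,h,K,E):
    R,t=E[:3,:3],E[:3,3]; o=-R.T@t; r=R.T@np.array([(u-K[0,2])/K[0,0],(v-K[1,2])/K[1,1],1]); return o+r*(h-o[2])/r[2]
def save(n,p): cv2.imwrite(n,cv2.cvtColor(p,cv2.COLOR_RGB2BGR))
E
python3 - <<'E'
from h import *
for cam in("top","scene"):
    p,d,K,E=look(cam); save(f"pics/{cam}0.png",p)
    print(cam,K[0,0],np.linalg.inv(E)[:3,3].round(3))
    for q,h in [("valve_axis",.096),("valve_grip",.096),("bolt_left_top",.084),("bolt_middle_top",.084),("bolt_right_top",.084),("cap_left_bar",.084),("cap_middle_bar",.084),("cap_right_bar",.084)]:
        for r in ctrl.find_in(cam,q)[:2]:
            u,v=r["uv"]; print(q,round(r["score"],2),np.round([u,v]),onplane(u,v,h,K,E).round(3))
s=ctrl.get_state(); print(s)
E
```

```text
top 404.8198358042043 [0.302 0.002 1.517]
valve_axis 0.78 [260. 190.] [ 0.582 -0.016  0.096]
valve_grip 0.54 [188. 194.] [0.562 0.242 0.096]
bolt_middle_top 0.63 [127. 186.] [0.591 0.469 0.084]
bolt_middle_top 0.37 [416. 242.] [ 0.41  -0.565  0.084]
cap_left_bar 0.7 [231. 194.] [0.568 0.089 0.084]
cap_middle_bar 0.76 [264. 196.] [ 0.563 -0.03   0.084]
cap_right_bar 0.95 [297. 196.] [ 0.564 -0.149  0.084]
scene 458.79884747766897 [1.328 0.393 1.396]
valve_axis 0.73 [260. 246.] [0.748 0.101 0.096]
valve_axis 0.7 [256. 208.] [0.63  0.022 0.096]
valve_grip 0.46 [328. 224.] [0.573 0.255 0.096]
bolt_left_top 0.59 [392. 270.] [0.617 0.493 0.084]
bolt_left_top 0.33 [255. 190.] [ 0.565 -0.021  0.084]
bolt_right_top 0.52 [212. 194.] [ 0.651 -0.138  0.084]
cap_left_bar 0.68 [282. 207.] [0.581 0.092 0.084]
cap_middle_bar 0.76 [251. 190.] [ 0.573 -0.032  0.084]
cap_right_bar 0.86 [226. 176.] [ 0.564 -0.135  0.084]
cap_right_bar 0.61 [140. 169.] [ 0.686 -0.416  0.084]
{'time': 0.9, 'qpos': array([ 1.17401134e+00,  2.86295866e-01,  1.57665960e+00, -9.93851862e-06,
        1.27860137e+00, -1.50001721e-01]), 'dq': array([-0.00043748,  0.00036223,  0.00089013,  0.00063304,  0.00182991,
        0.00037188]), 'joint_efforts': array([-9.51188866e-06, -4.05968392e+01, -2.92939925e+01, -1.33925323e-04,
        6.36121131e-04, -9.01215998e-06]), 'eef_pos': array([0.16486972, 0.65455972, 0.19164953]), 'tcp_rot': array([1.23077333e-01, 9.92397083e-01, 1.59598806e-05, 9.41759754e-06]), 'contact_force': array([ 0.0959272 , -0.44319787, -1.20139598]), 'wrist_torque': array([ 0.00615588,  0.0150542 , -0.0046179 ]), 'finger_force': 0.0, 'opening': 1.0023071160895864}
```

View pics/top0.png

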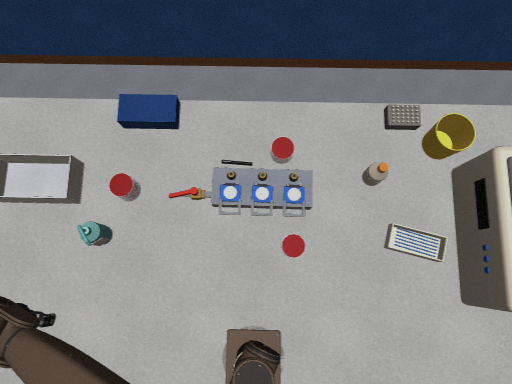

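View pics/scene0.png

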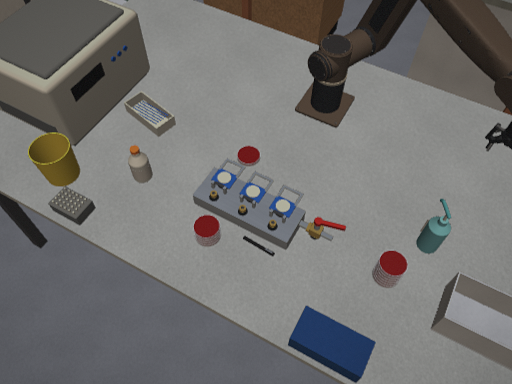

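The top view shows the manifold around (262,190), its bars at row ~212, bolts at row ~176, and the red handle from (195,191) to (170,195). In both views the networks' bolt and valve_axis answers are partly wrong. Next I'll segment by colour and enlarge.

```bash
python3 - <<'E'
from h import *
tiles=[]
for cam,(a,b,c,e) in {"top":(150,225,160,320),"scene":(150,245,185,355)}.items():
    p,d,K,E=look(cam)
    hsv=cv2.cvtColor(p,cv2.COLOR_RGB2HSV).astype(int); H,S,V=[hsv[...,i] for i in range(3)]
    win=np.zeros(H.shape,bool); win[a:b,c:e]=1
    for n,m,h in [("blue",(H>100)&(H<125)&(S>150)&(V>80),.085),("brass",(H>12)&(H<32)&(S>90),.084),("red",((H<6)|(H>174))&(S>150),.105)]:
        k,l,st,ce=cv2.connectedComponentsWithStats((m&win).astype(np.uint8),connectivity=8)
        for i in range(1,k):
            if st[i,4]>8:
                ys,xs=np.where(l==i); u,v=ce[i]
                pts=np.array([onplane(x,y,h,K,E)[:2] for x,y in zip(xs,ys)])
                w,V2=np.linalg.eigh(np.cov(pts.T)); ax=V2[:,1]
                pr=(pts-pts.mean(0))@ax
                print(cam,n,st[i,4],ce[i].round(1),onplane(u,v,h,K,E).round(4), "ang",np.degrees(np.arctan2(ax[1],ax[0])).round(1),"ext",pr.min().round(3),pr.max().round(3))
    im=p[a:b,c:e]; f=700/(e-c); tiles.append(cv2.resize(im,(700,int((b-a)*f*0.76)) if 0 else (640,int((b-a)*640/(e-c))),interpolation=cv2.INTER_CUBIC))
save("pics/crop1.png",cv2.resize(np.vstack(tiles),None,fx=.9,fy=.9))
E
```

```text
top blue 143 [229.7 193.1] [0.5715 0.0944 0.085 ] ang 92.7 ext -0.038 0.035
top blue 142 [261.4 194.1] [ 0.5699 -0.0198  0.085 ] ang 88.6 ext -0.035 0.035
top blue 141 [293.3 195.2] [ 0.568  -0.1347  0.085 ] ang 89.7 ext -0.035 0.034
top brass 34 [230.9 174.3] [0.6412 0.092  0.084 ] ang 162.0 ext -0.013 0.012
top brass 31 [262.1 175.1] [ 0.6403 -0.0214  0.084 ] ang 131.1 ext -0.013 0.011
top brass 33 [293.3 176.2] [ 0.6383 -0.1347  0.084 ] ang -136.7 ext -0.012 0.012
top brass 96 [198.  194.8] [0.5635 0.2084 0.084 ] ang 116.1 ext -0.027 0.03
top red 130 [282.5 153. ] [ 0.7189 -0.0937  0.105 ] ang 91.2 ext -0.035 0.034
top red 129 [184.2 192.5] [0.5668 0.2551 0.105 ] ang 102.9 ext -0.044 0.055
scene blue 48 [216.8 174.9] [ 0.5756 -0.1666  0.085 ] ang -177.8 ext -0.026 0.03
scene blue 69 [230.5 181.1] [ 0.5747 -0.1113  0.085 ] ang -176.5 ext -0.027 0.03
scene blue 52 [245.1 188.5] [ 0.5769 -0.0519  0.085 ] ang 178.2 ext -0.025 0.03
scene blue 70 [259.4 194.8] [0.5753 0.0033 0.085 ] ang -177.4 ext -0.028 0.03
scene blue 55 [274.8 202.7] [0.5776 0.0636 0.085 ] ang 178.4 ext -0.027 0.031
scene blue 72 [289.4 209.6] [0.5776 0.1188 0.085 ] ang -177.0 ext -0.028 0.03
scene brass 38 [213.1 194.3] [ 0.6503 -0.1354  0.084 ] ang -149.9 ext -0.011 0.013
scene brass 40 [242.2 208.6] [ 0.651  -0.0206  0.084 ] ang -154.7 ext -0.013 0.015
scene brass 40 [272.2 223.7] [0.6528 0.0935 0.084 ] ang -159.1 ext -0.013 0.015
scene brass 154 [313.8 230.3] [0.6084 0.223  0.084 ] ang 69.3 ext -0.03 0.026
scene red 233 [248.1 155.4] [ 0.4605 -0.1061  0.105 ] ang 118.1 ext -0.036 0.035
scene red 410 [206.  225.9] [ 0.7746 -0.0828  0.105 ] ang 115.1 ext -0.039 0.039
scene red 165 [328.  223.8] [0.5757 0.2556 0.105 ] ang 103.6 ext -0.046 0.055
```

View pics/crop1.png

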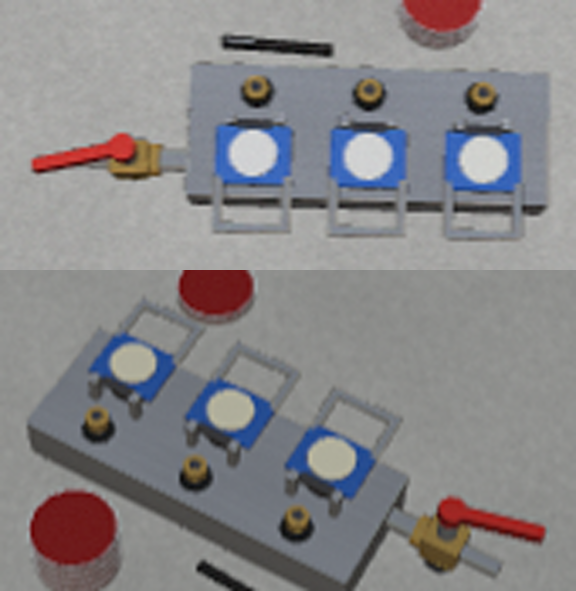

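```bash
cat > mv.py <<'E'
import sys
from h import *
from scipy.spatial.transform import Rotation as R
GOAL=R.from_quat([2**-.5,2**-.5,0,0])
def plan(targets,n=5):  # print the tool-frame delta to each world target with tool y = world x
    s=ctrl.get_state(); r=R.from_quat(s["tcp_rot"]); p=s["eef_pos"]
    print("t",round(s["time"],2),"at",p.round(4),"F",s["contact_force"].round(2),"q",s["qpos"].round(2))
    rv=(r.inv()*GOAL).as_rotvec()
    for t in targets: print(t,(r.inv().apply(np.array(t)-p)).round(3),rv.round(3))
E
python3 -c "
from mv import *
plan([(.30,.45,.28),(.62,.30,.28)])"
```

```text
t 1.0 at [0.1649 0.6545 0.1916] F [ 0.25  0.5  -0.37] q [ 1.17  0.29  1.58  0.    1.28 -0.15]
(0.3, 0.45, 0.28) [-0.181 -0.165 -0.088] [-0.    -0.     1.324]
(0.62, 0.3, 0.28) [-0.528 -0.233 -0.088] [-0.    -0.     1.324]
```

Emit:
carry_out:
  deltas: [-0.02,-0.02,-0.06,0,0,0.15,-0.06,-0.06,-0.088,0,0,0.3,-0.1,-0.095,-0.088,0,0,0.45,-0.14,-0.13,-0.088,0,0,0.6,-0.181,-0.165,-0.088,0,0,0.75]
  grip: 0

```text
time: 1.62
eef_pos: [0.3008, 0.4489, 0.28]
tcp_rot: [0.48, 0.877, 0.0, 0.0]
contact_force: [0.5, 0.1, 0.7]
opening: -0.003
finger_force: 0.0
```

```bash
python3 -c "
from mv import *
plan([(.48,.375,.28),(.64,.29,.28)])"
```

```text
t 1.62 at [0.3008 0.4489 0.28  ] F [0.48 0.14 0.65] q [ 0.79 -0.07  1.8  -0.    1.41  0.22]
(0.48, 0.375, 0.28) [-0.159  0.111  0.   ] [ 0.001 -0.     0.569]
(0.64, 0.29, 0.28) [-0.317  0.2    0.   ] [ 0.001 -0.     0.569]
```

Emit:
carry_out:
  deltas: [-0.05,0.035,0,0,0,0.12,-0.1,0.07,0,0,0,0.24,-0.15,0.1,0,0,0,0.36,-0.2,0.13,0,0,0,0.48,-0.25,0.16,0,0,0,0.569]

```text
time: 2.25
eef_pos: [0.5718, 0.3263, 0.2798]
tcp_rot: [0.706, 0.708, 0.0, 0.0]
contact_force: [0.3, 1.1, 0.0]
opening: -0.002
finger_force: 0.0
```

```bash
python3 -c "
from mv import *
plan([(.62,.285,.28),(.62,.285,.075)])"
```

```text
t 2.25 at [0.5718 0.3263 0.2798] F [0.35 1.09 0.02] q [0.36 0.2  1.52 0.   1.42 0.36]
(0.62, 0.285, 0.28) [-0.041  0.048 -0.   ] [ 0.    -0.     0.002]
(0.62, 0.285, 0.075) [-0.041  0.048  0.205] [ 0.    -0.     0.002]
```

Emit:
carry_out:
  deltas: [-0.041,0.048,0,0,0,0,-0.041,0.048,0.06,0,0,0,-0.041,0.048,0.12,0,0,0,-0.041,0.048,0.17,0,0,0,-0.041,0.048,0.205,0,0,0]

```text
time: 2.88
eef_pos: [0.6169, 0.2859, 0.0713]
tcp_rot: [0.705, 0.709, -0.002, -0.001]
contact_force: [0.6, 0.5, -0.1]
opening: -0.0
finger_force: 0.0
```

```bash
python3 - <<'E'
from mv import *
plan([])
A=np.array([.579,.221]); p0=ctrl.get_state()["eef_pos"][:2]
for deg in (100,110,120,130,140,150,160,170,180):
    a=np.radians(deg); d=np.array([np.cos(a),np.sin(a)]); n=np.array([d[1],-d[0]]) # behind the handle (clockwise side)
    off=7+14.5*abs(n[0])+11*abs(n[1]); 
    w=A+.064*d+n*off/1000; print(deg,w.round(3),"tool x,y",(w-p0)[::-1].round(3))
p,d,K,E=look("scene"); save("pics/v1.png",cv2.resize(p[120:280,220:420],(640,512)))
E
```

```text
t 2.88 at [0.6169 0.2859 0.0713] F [ 0.56  0.46 -0.06] q [ 0.29  0.41  1.65 -0.    1.09  0.28]
100 [0.591 0.288] tool x,y [ 0.002 -0.026]
110 [0.58  0.289] tool x,y [ 0.004 -0.037]
120 [0.569 0.289] tool x,y [ 0.003 -0.048]
130 [0.557 0.286] tool x,y [ 0.   -0.06]
140 [0.546 0.281] tool x,y [-0.005 -0.071]
150 [0.535 0.274] tool x,y [-0.012 -0.081]
160 [0.526 0.264] tool x,y [-0.022 -0.09 ]
170 [0.52  0.252] tool x,y [-0.034 -0.097]
180 [0.515 0.239] tool x,y [-0.047 -0.102]
```

View pics/v1.png

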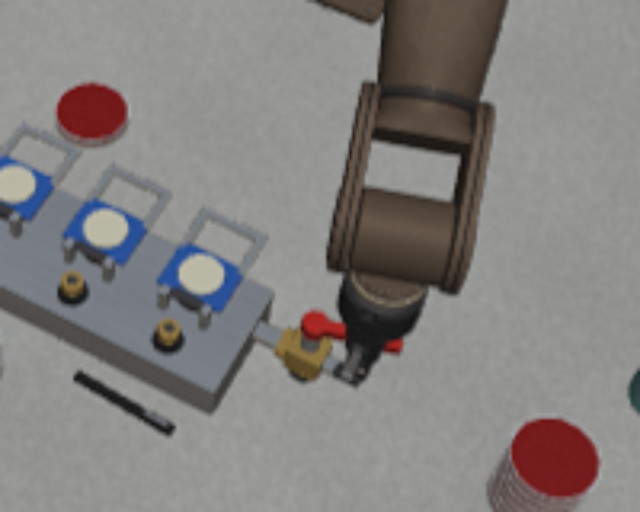

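The view shows the closed fingers at about (350,375), behind the red handle that runs from (315,322) to (400,347). They are on the right side to push it.

Emit:
carry_out:
  deltas: [0.002,-0.035,0,0,0,0,0.002,-0.05,0,0,0,0,-0.002,-0.066,0,0,0,0,-0.01,-0.08,0,0,0,0,-0.018,-0.09,0,0,0,0]

```text
time: 3.55
eef_pos: [0.5288, 0.2681, 0.076]
tcp_rot: [0.705, 0.709, 0.001, 0.001]
contact_force: [0.3, 0.0, 0.5]
opening: 0.002
finger_force: 0.0
```

Emit:
carry_out:
  deltas: [-0.005,-0.004,0,0,0,0,-0.012,-0.008,0,0,0,0,-0.018,-0.011,0,0,0,0,-0.024,-0.012,0,0,0,0,-0.028,-0.013,0,0,0,0]

```text
time: 4.18
eef_pos: [0.5157, 0.2396, 0.0746]
tcp_rot: [0.705, 0.709, 0.0, 0.0]
contact_force: [1.1, -0.7, 0.5]
opening: 0.001
finger_force: 0.0
```

```bash
python3 - <<'E'
from mv import *
plan([])
for cam,(a,b,c,e) in {"top":(150,235,160,225),"scene":(150,245,290,355)}.items():
    p,d,K,E=look(cam)
    hsv=cv2.cvtColor(p,cv2.COLOR_RGB2HSV).astype(int); H,S=hsv[...,0],hsv[...,1]
    win=np.zeros(H.shape,bool); win[a:b,c:e]=1
    ys,xs=np.where(win&((H<6)|(H>174))&(S>150))
    pts=np.array([onplane(x,y,.105,K,E)[:2] for x,y in zip(xs,ys)]); w,V=np.linalg.eigh(np.cov(pts.T)); print(cam,len(xs),pts.mean(0).round(4),np.degrees(np.arctan2(V[1,1],V[0,1])).round(1),pts.min(0).round(3),pts.max(0).round(3))
E
```

```text
t 4.17 at [0.5157 0.2396 0.0746] F [ 1.1  -0.65  0.54] q [0.26 0.18 1.93 0.   1.03 0.25]
top 21 [0.5763 0.2183] -161.1 [0.566 0.213] [0.588 0.225]
scene 165 [0.5757 0.2555] 103.6 [0.556 0.21 ] [0.599 0.308]
```

```bash
python3 - <<'E'
from mv import *
p,d,K,E=look("scene"); save("pics/v2.png",cv2.resize(p[120:280,220:420],(640,512)))
print(ctrl.get_state()["time"])
u,v=326,224
print([back(x,y,d[y,x],K,E).round(3) for x,y in((318,222),(325,223),(340,227))])
E
```

```text
4.325
[array([0.582, 0.224, 0.1  ]), array([0.577, 0.246, 0.104]), array([0.567, 0.294, 0.104])]
```

View pics/v2.png

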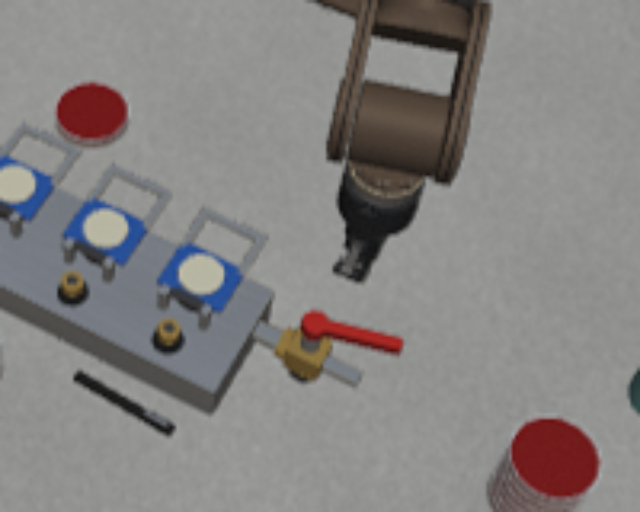

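Pushing did nothing: the handle still runs from (315,322) to (400,347) while the fingers at (350,265) have passed it. I'll measure where the fingertip really is.

```bash
python3 - <<'E'
from mv import *
p,d,K,E=look("scene"); s=ctrl.get_state(); print(s["eef_pos"].round(4),s["opening"],s["contact_force"].round(2))
q=K@(E@np.r_[s["eef_pos"],1])[:3]; print("TCP projects",(q[:2]/q[2]).round(1),q[2].round(3))
P=[]
for y in range(180,216):
  for x in range(315,350):
    w=back(x,y,d[y,x],K,E)
    if d[y,x]>0 and w[2]>.03: P.append(np.r_[w,x,y])
P=np.array(P); o=np.argsort(P[:,2]); print(P[o[:12]].round(3)); 
for a in np.arange(.05,.2,.02):
    m=(P[:,2]>a)&(P[:,2]<a+.02)
    if m.any(): print(a.round(2),m.sum(),P[m,:2].mean(0).round(3),P[m,:2].min(0).round(3),P[m,:2].max(0).round(3))
E
```

```text
[0.5158 0.24   0.0747] -0.00012544114528846296 [0.58 0.77 0.  ]
TCP projects [329.8 212.6] 1.539
[[5.23e-01 2.47e-01 1.21e-01 3.33e+02 2.08e+02]
 [5.28e-01 2.32e-01 1.21e-01 3.28e+02 2.07e+02]
 [5.27e-01 2.45e-01 1.25e-01 3.32e+02 2.08e+02]
 [5.23e-01 2.50e-01 1.28e-01 3.34e+02 2.07e+02]
 [5.16e-01 2.50e-01 1.32e-01 3.35e+02 2.05e+02]
 [5.22e-01 2.49e-01 1.33e-01 3.34e+02 2.06e+02]
 [5.19e-01 2.49e-01 1.41e-01 3.35e+02 2.04e+02]
 [5.23e-01 2.51e-01 1.60e-01 3.36e+02 2.02e+02]
 [5.29e-01 2.50e-01 1.62e-01 3.35e+02 2.03e+02]
 [5.47e-01 2.51e-01 1.64e-01 3.33e+02 2.07e+02]
 [5.27e-01 2.49e-01 1.64e-01 3.35e+02 2.02e+02]
 [5.32e-01 2.48e-01 1.64e-01 3.34e+02 2.03e+02]]
0.11 4 [0.525 0.243] [0.523 0.232] [0.528 0.25 ]
0.13 3 [0.519 0.249] [0.516 0.249] [0.522 0.25 ]
0.15 12 [0.531 0.246] [0.523 0.238] [0.547 0.251]
0.17 13 [0.537 0.251] [0.527 0.245] [0.563 0.255]
0.19 58 [0.561 0.241] [0.524 0.221] [0.579 0.258]
```

```bash
python3 - <<'E'
from mv import *
p,d,K,E=look("scene"); im=cv2.resize(p[170:225,300:365],(760,643)[::1],interpolation=cv2.INTER_NEAREST)
save("pics/v3.png",cv2.resize(im,(700,592)))
print((d[200:218,324:338]*1000).astype(int))
E
```

```text
[[1652 1652 1657 1655 1648 1399 1394 1394 1457 1445 1442 1436 1434 1432]
 [1649 1648 1411 1410 1396 1400 1399 1396 1454 1454 1450 1445 1438 1435]
 [1645 1401 1404 1412 1403 1399 1399 1407 1447 1452 1454 1448 1456 1649]
 [1410 1398 1403 1400 1403 1398 1401 1412 1413 1406 1459 1447 1656 1647]
 [1405 1402 1398 1398 1399 1400 1403 1403 1406 1410 1441 1476 1639 1644]
 [1403 1406 1400 1396 1397 1399 1401 1400 1400 1421 1452 1491 1643 1641]
 [1639 1638 1407 1405 1398 1400 1393 1401 1398 1432 1452 1642 1640 1644]
 [1631 1642 1632 1639 1490 1396 1397 1398 1426 1448 1487 1640 1635 1641]
 [1640 1638 1636 1633 1638 1637 1632 1405 1488 1494 1631 1639 1642 1632]
 [1633 1636 1629 1628 1626 1625 1638 1631 1640 1631 1629 1632 1641 1628]
 [1630 1628 1631 1634 1629 1633 1630 1636 1631 1630 1628 1628 1627 1636]
 [1634 1628 1635 1628 1624 1631 1631 1630 1631 1630 1627 1630 1629 1626]
 [1626 1624 1630 1624 1628 1626 1622 1634 1627 1630 1629 1627 1638 1625]
 [1630 1626 1622 1623 1625 1631 1623 1628 1615 1619 1627 1631 1625 1628]
 [1625 1619 1620 1624 1623 1628 1627 1621 1628 1626 1621 1628 1622 1626]
 [1619 1620 1623 1618 1622 1621 1622 1626 1620 1619 1624 1624 1621 1619]
 [1621 1615 1619 1624 1621 1618 1614 1622 1612 1616 1613 1616 1618 1617]
 [1615 1617 1611 1623 1615 1616 1615 1618 1616 1624 1616 1613 1619 1611]]
```

View pics/v3.png

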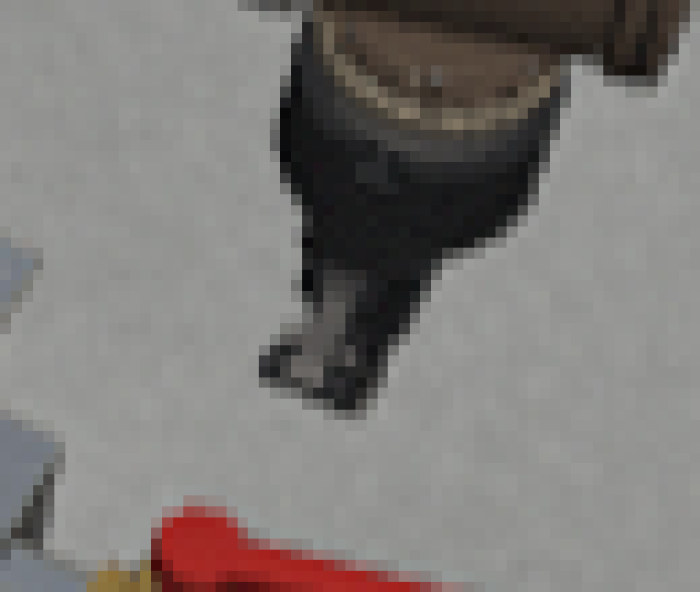

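The visible fingertip sits about 40 mm above the reported TCP (depth gives z about 0.12, reported 0.075), so the fingers passed over the handle. I'll go down here in free space and check.

Emit:
carry_out:
  deltas: [0.02,0,0.01,0,0,0,0.04,0,0.02,0,0,0,0.04,0,0.03,0,0,0,0.04,0,0.04,0,0,0,0.04,0,0.04,0,0,0]

```text
time: 5.05
eef_pos: [0.5143, 0.2794, 0.033]
tcp_rot: [0.705, 0.709, -0.001, -0.001]
contact_force: [-0.5, -0.8, -0.3]
opening: 0.003
finger_force: 0.0
```

```bash
cat > tip.py <<'E'
from mv import *
def tip():
    p,d,K,E=look("scene"); s=ctrl.get_state(); e=s["eef_pos"]; print(e.round(4),s["opening"],s["contact_force"].round(2),s["qpos"].round(3))
    ys,xs=np.mgrid[0:384,0:512]; Ei=np.linalg.inv(E); c=np.stack([(xs-K[0,2])/K[0,0]*d,(ys-K[1,2])/K[1,1]*d,d],-1); w=c@Ei[:3,:3].T+Ei[:3,3]
    m=(d>0)&(np.linalg.norm(w[...,:2]-e[:2],axis=-1)<.05)&(w[...,2]>.012)
    h=w[m]; h=h[np.argsort(h[:,2])]; print(len(h),h[:10].round(3))
    return p,d,K,E
E
python3 -c "
from tip import *
tip()"
```

```text
[0.515  0.2795 0.0339] 0.0008507238910955196 [-0.46 -0.2  -1.09] [ 0.324  0.273  1.906 -0.     0.964  0.32 ]
1443 [[0.511 0.289 0.079]
 [0.522 0.289 0.083]
 [0.555 0.301 0.098]
 [0.559 0.295 0.099]
 [0.558 0.284 0.1  ]
 [0.522 0.289 0.103]
 [0.557 0.304 0.104]
 [0.562 0.288 0.104]
 [0.556 0.307 0.104]
 [0.563 0.279 0.105]]
```

Emit:
carry_out:
  deltas: [0,0,-0.06,0,0,0,0,0,-0.095,0,0,0,0.003,0.05,-0.095,0,0,0,0.005,0.105,-0.095,0,0,0,0.005,0.105,-0.05,0,0,0]

```text
time: 5.72
eef_pos: [0.6285, 0.2858, 0.0908]
tcp_rot: [0.706, 0.708, 0.007, 0.004]
contact_force: [0.4, 0.3, -0.6]
opening: 0.001
finger_force: 0.0
```

Emit:
carry_out:
  deltas: [0,0,0.03,0,0,0,0,0,0.05,0,0,0,0,0,0.05,0,0,0]

```text
time: 6.1
eef_pos: [0.6193, 0.285, 0.033]
tcp_rot: [0.705, 0.709, -0.001, -0.001]
contact_force: [0.4, 0.2, 0.7]
opening: 0.004
finger_force: 0.0
```

```bash
python3 -c "
from tip import *
tip()"
```

```text
[0.6205 0.2854 0.0349] 0.0027602053747601387 [ 0.67 -0.93  0.11] [ 0.283  0.459  1.656 -0.     1.027  0.278]
1488 [[0.588 0.261 0.032]
 [0.584 0.256 0.034]
 [0.586 0.253 0.035]
 [0.588 0.25  0.036]
 [0.59  0.254 0.037]
 [0.59  0.247 0.037]
 [0.59  0.258 0.039]
 [0.585 0.252 0.039]
 [0.585 0.259 0.04 ]
 [0.589 0.261 0.04 ]]
```

Emit:
carry_out:
  deltas: [0.002,-0.02,0,0,0,0,0.002,-0.032,0,0,0,0,0.003,-0.042,0,0,0,0,0.003,-0.052,0,0,0,0,0.001,-0.062,0,0,0,0]

```text
time: 6.78
eef_pos: [0.5587, 0.2864, 0.0354]
tcp_rot: [0.705, 0.709, 0.001, 0.0]
contact_force: [3.4, -0.0, -0.5]
opening: 0.001
finger_force: 1.0
```

```bash
cat > valve.py <<'E'
from mv import *
plan([])
for cam,(a,b,c,e) in {"top":(150,235,160,225),"scene":(150,245,290,355)}.items():
    p,d,K,E=look(cam)
    hsv=cv2.cvtColor(p,cv2.COLOR_RGB2HSV).astype(int); H,S=hsv[...,0],hsv[...,1]
    win=np.zeros(H.shape,bool); win[a:b,c:e]=1
    ys,xs=np.where(win&((H<6)|(H>174))&(S>150))
    pts=np.array([onplane(x,y,.105,K,E)[:2] for x,y in zip(xs,ys)]); w,V=np.linalg.eigh(np.cov(pts.T)); print(cam,len(xs),pts.mean(0).round(4),np.degrees(np.arctan2(V[1,1],V[0,1])).round(1),pts.min(0).round(3),pts.max(0).round(3))
E
python3 valve.py
```

```text
t 6.78 at [0.5587 0.2864 0.0354] F [ 3.36 -0.04 -0.46] q [0.31 0.35 1.8  0.   0.99 0.31]
top 75 [0.5678 0.2313] 127.9 [0.547 0.21 ] [0.588 0.255]
scene 108 [0.5728 0.2358] 130.4 [0.543 0.21 ] [0.599 0.267]
```

Emit:
carry_out:
  deltas: [-0.005,-0.013,0,0,0,0,-0.012,-0.024,0,0,0,0,-0.022,-0.033,0,0,0,0,-0.034,-0.039,0,0,0,0,-0.044,-0.043,0,0,0,0]

```text
time: 7.5
eef_pos: [0.5156, 0.2425, 0.0347]
tcp_rot: [0.706, 0.708, 0.002, -0.001]
contact_force: [7.8, 26.9, -5.5]
opening: -0.003
finger_force: 14.0
```

Emit:
carry_out:
  deltas: [-0.003,-0.001,0,0,0,0,-0.006,-0.001,0,0,0,0]

```text
time: 7.75
eef_pos: [0.516, 0.2432, 0.035]
tcp_rot: [0.707, 0.707, 0.008, -0.004]
contact_force: [5.4, 31.4, -8.6]
opening: 0.001
finger_force: 15.8
```

```bash
python3 valve.py
```

```text
t 7.75 at [0.516  0.2432 0.035 ] F [ 5.42 31.4  -8.56] q [0.25 0.23 1.95 0.02 0.94 0.24]
top 7 [0.5772 0.2149] -163.0 [0.569 0.213] [0.584 0.217]
scene 90 [0.5689 0.2223] -177.8 [0.51 0.21] [0.599 0.235]
```

The valve is at its stop: 31 N of reaction, handle angle about 180°. I'll back off and go to the left bolt.

Emit:
carry_out:
  deltas: [0.015,0,0,0,0,0,0.025,0,-0.04,0,0,0,0.025,0,-0.085,0,0,0,-0.02,0.04,-0.085,0,0,0,-0.07,0.08,-0.085,0,0,0]

```text
time: 8.48
eef_pos: [0.5942, 0.1665, 0.1205]
tcp_rot: [0.705, 0.71, -0.0, 0.0]
contact_force: [0.4, 0.7, -0.6]
opening: -0.003
finger_force: 0.0
```

```bash
python3 valve.py; python3 -c "
from mv import *
plan([(.644,.093,.12),(.644,.093,.055)])"
```

```text
t 8.47 at [0.5942 0.1665 0.1205] F [ 0.43  0.67 -0.62] q [ 0.11  0.23  1.78 -0.    1.13  0.1 ]
t 8.53 at [0.5989 0.1596 0.1203] F [ 2.66 -3.33  0.8 ] q [ 0.1   0.23  1.78 -0.01  1.13  0.1 ]
(0.644, 0.093, 0.12) [-0.067  0.045  0.001] [0.003 0.005 0.001]
(0.644, 0.093, 0.055) [-0.066  0.045  0.066] [0.003 0.005 0.001]
  avg = a.mean(axis, **keepdims_kw)
  ret = um.true_divide(
valve.py:8: RuntimeWarning: Degrees of freedom <= 0 for slice
  pts=np.array([onplane(x,y,.105,K,E)[:2] for x,y in zip(xs,ys)]); w,V=np.linalg.eigh(np.cov(pts.T)); print(cam,len(xs),pts.mean(0).round(4),np.degrees(np.arctan2(V[1,1],V[0,1])).round(1),pts.min(0).round(3),pts.max(0).round(3))
  c *= np.true_divide(1, fact)
  c *= np.true_divide(1, fact)
Traceback (most recent call last):
ValueError: not enough values to unpack (expected 2, got 0)

During handling of the above exception, another exception occurred:

Traceback (most recent call last):
  File "valve.py", line 8, in <module>
    pts=np.array([onplane(x,y,.105,K,E)[:2] for x,y in zip(xs,ys)]); w,V=np.linalg.eigh(np.cov(pts.T)); print(cam,len(xs),pts.mean(0).round(4),np.degrees(np.arctan2(V[1,1],V[0,1])).round(1),pts.min(0).round(3),pts.max(0).round(3))
                                                                         ~~~~~~~~~~~~~~^^^^^^^^^^^^^^^
numpy.linalg.LinAlgError: 0-dimensional array given. Array must be at least two-dimensional
```

Emit:
carry_out:
  deltas: [-0.035,0.025,0,0,0,0,-0.068,0.046,0,0,0,0,-0.068,0.046,0.03,0,0,0,-0.068,0.046,0.05,0,0,0,-0.068,0.046,0.05,0,0,0]

```text
time: 9.15
eef_pos: [0.6375, 0.0999, 0.0664]
tcp_rot: [0.705, 0.709, -0.003, -0.002]
contact_force: [0.2, 0.3, 0.5]
opening: 0.003
finger_force: 0.0
```

```bash
python3 -c "
from tip import *
p,d,K,E=tip(); save('pics/b1.png',cv2.resize(p[150:240,190:350],(800,450)))
plan([(.644,.093,.055)])"; python3 valve.py 2>&1|tail -1
```

```text
[0.6389 0.1001 0.0683] 0.0020015497891054538 [-0.18 -0.16  0.09] [-1.000e-03  3.490e-01  1.736e+00 -0.000e+00  1.060e+00 -7.000e-03]
2057 [[0.675 0.108 0.012]
 [0.678 0.105 0.014]
 [0.679 0.095 0.014]
 [0.681 0.1   0.014]
 [0.676 0.085 0.014]
 [0.674 0.081 0.014]
 [0.676 0.093 0.015]
 [0.678 0.128 0.015]
 [0.676 0.104 0.018]
 [0.679 0.091 0.018]]
t 9.2 at [0.6389 0.1001 0.0683] F [-0.18 -0.16  0.09] q [-0.    0.35  1.74 -0.    1.06 -0.01]
(0.644, 0.093, 0.055) [-0.007  0.005  0.013] [-0.003  0.     0.006]
scene 127 [0.5534 0.2229] 179.3 [0.493 0.21 ] [0.599 0.235]
```

View pics/b1.png

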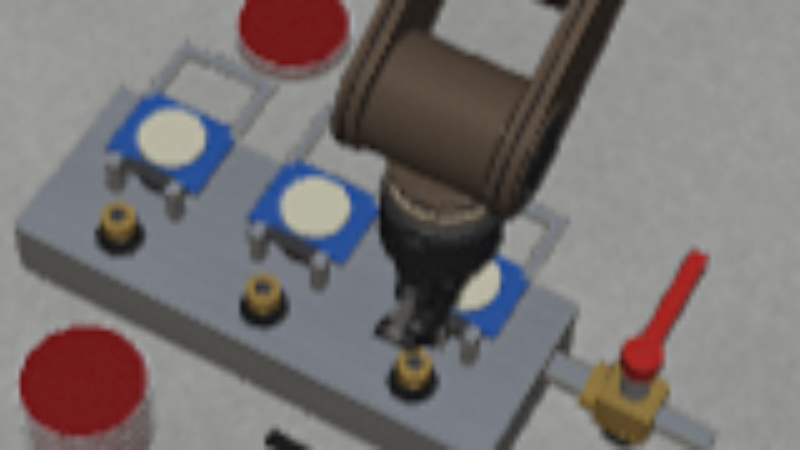

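The bolts show at (414,370), (264,298) and (120,228) in the crop. The handle is at 179°, so it is shut. The fingertip is just above the left bolt, so I'll tap that one first.

Emit:
carry_out:
  deltas: [-0.007,0.004,0.01,0,0,0,-0.007,0.004,0.018,0,0,0,-0.007,0.004,0.018,0,0,0]

```text
time: 9.68
eef_pos: [0.6435, 0.0927, 0.0503]
tcp_rot: [0.705, 0.709, -0.001, -0.001]
contact_force: [-0.6, 0.0, -1.1]
opening: 0.005
finger_force: 0.0
```

Emit:
carry_out:
  deltas: [0,0,0.002,0,0,0,0,0,0.004,0,0,0,0,0,0.004,0,0,0]

```text
time: 10.05
eef_pos: [0.6443, 0.0929, 0.0476]
tcp_rot: [0.705, 0.709, -0.0, -0.0]
contact_force: [0.1, -0.2, 1.0]
opening: 0.003
finger_force: 0.0
```

Emit:
carry_out:
  deltas: [0,0,0.002,0,0,0,0,0,0.003,0,0,0,0,0,0.003,0,0,0]

```text
time: 10.42
eef_pos: [0.6444, 0.0928, 0.0446]
tcp_rot: [0.705, 0.709, -0.0, -0.0]
contact_force: [0.0, -0.6, -0.7]
opening: -0.002
finger_force: 0.0
```

Emit:
carry_out:
  deltas: [0,0,0.002,0,0,0,0,0,0.003,0,0,0,0,0,0.003,0,0,0]

```text
time: 10.8
eef_pos: [0.6446, 0.0928, 0.0439]
tcp_rot: [0.705, 0.709, -0.0, -0.0]
contact_force: [-5.1, 0.0, 8.6]
opening: 0.0
finger_force: 4.2
```

Contact came at a reported z of 0.0445, so the real tip is 40 mm higher. At 8.6 N the bolt hardly gives, so the left one is tight. On to the middle one.

Emit:
carry_out:
  deltas: [0,0,-0.03,0,0,0,-0.04,0,-0.03,0,0,0,-0.08,-0.001,-0.03,0,0,0,-0.113,-0.001,-0.025,0,0,0,-0.113,-0.001,-0.012,0,0,0]

```text
time: 11.42
eef_pos: [0.6449, -0.0225, 0.0543]
tcp_rot: [0.707, 0.708, 0.001, 0.001]
contact_force: [-0.2, 0.3, -0.1]
opening: 0.001
finger_force: 0.0
```

Emit:
carry_out:
  deltas: [0,0,0.002,0,0,0,0,0,0.006,0,0,0,0,0,0.008,0,0,0,0,0,0.008,0,0,0]

```text
time: 11.92
eef_pos: [0.644, -0.0195, 0.0456]
tcp_rot: [0.705, 0.709, 0.0, -0.0]
contact_force: [0.2, -0.5, -0.6]
opening: -0.002
finger_force: 0.0
```

Emit:
carry_out:
  deltas: [0,0,0.002,0,0,0,0,0,0.003,0,0,0,0,0,0.003,0,0,0]

```text
time: 12.3
eef_pos: [0.6444, -0.0199, 0.044]
tcp_rot: [0.705, 0.709, 0.0, 0.0]
contact_force: [-1.8, 1.6, 5.8]
opening: -0.001
finger_force: 2.7
```

Emit:
carry_out:
  deltas: [0,0,0.001,0,0,0,0,0,0.001,0,0,0]

```text
time: 12.55
eef_pos: [0.6445, -0.0199, 0.0439]
tcp_rot: [0.705, 0.709, 0.0, 0.0]
contact_force: [-3.9, 1.0, 9.4]
opening: -0.002
finger_force: 4.5
```

The middle bolt is tight too. I'll confirm that the right one sinks.

Emit:
carry_out:
  deltas: [0,0,-0.03,0,0,0,-0.04,0,-0.03,0,0,0,-0.08,-0.001,-0.03,0,0,0,-0.114,-0.002,-0.025,0,0,0,-0.114,-0.002,-0.012,0,0,0]

```text
time: 13.18
eef_pos: [0.6432, -0.1369, 0.0541]
tcp_rot: [0.707, 0.708, 0.0, 0.001]
contact_force: [0.3, 1.6, -0.1]
opening: 0.001
finger_force: 0.0
```

Emit:
carry_out:
  deltas: [0,0,0.002,0,0,0,0,0,0.006,0,0,0,0,0,0.008,0,0,0,0,0,0.008,0,0,0]

```text
time: 13.68
eef_pos: [0.6426, -0.1335, 0.0456]
tcp_rot: [0.705, 0.709, 0.0, 0.0]
contact_force: [0.4, -0.4, -0.2]
opening: -0.003
finger_force: 0.0
```

Emit:
carry_out:
  deltas: [0,0,0.002,0,0,0,0,0,0.004,0,0,0,0,0,0.004,0,0,0]

```text
time: 14.05
eef_pos: [0.6429, -0.1341, 0.0419]
tcp_rot: [0.705, 0.709, 0.0, 0.0]
contact_force: [0.6, 0.4, 2.0]
opening: 0.002
finger_force: 0.4
```

Emit:
carry_out:
  deltas: [0,0,0.002,0,0,0,0,0,0.003,0,0,0,0,0,0.003,0,0,0]

```text
time: 14.42
eef_pos: [0.6426, -0.1343, 0.0386]
tcp_rot: [0.705, 0.709, -0.0, 0.0]
contact_force: [1.7, 1.2, 1.5]
opening: 0.001
finger_force: 0.6
```

Emit:
carry_out:
  deltas: [0,0,0.002,0,0,0,0,0,0.004,0,0,0,0,0,0.005,0,0,0,0,0,0.005,0,0,0]

```text
time: 14.92
eef_pos: [0.6427, -0.1343, 0.0354]
tcp_rot: [0.705, 0.709, -0.0, -0.0]
contact_force: [-2.7, 2.2, 9.3]
opening: 0.004
finger_force: 4.1
```

Emit:
carry_out:
  deltas: [0,0,-0.04,0,0,0,0,0,-0.09,0,0,0,0,-0.06,-0.09,0,0,0,0,-0.11,-0.09,0,0,0,0,-0.14,-0.09,0,0,0]
  grip: 40
  grip_force: 25

```text
time: 15.55
eef_pos: [0.4997, -0.1346, 0.1226]
tcp_rot: [0.705, 0.709, -0.001, -0.001]
contact_force: [0.3, -1.3, 0.4]
opening: 0.402
finger_force: 0.0
```

```bash
python3 - <<'E'
from tip import *
plan([(.50,-.135,.12),(.5,-.135,.03)])
for cam in("scene","top"):
    p,d,K,E=look(cam)
    for q in("cap_right_bar","bolt_right_top"):
        for r in ctrl.find_in(cam,q)[:2]: print(cam,q,round(r["score"],2),np.round(r["uv"],1),onplane(*r["uv"],.084,K,E).round(3))
    ys,xs=np.mgrid[0:384,0:512]; Ei=np.linalg.inv(E); c=np.stack([(xs-K[0,2])/K[0,0]*d,(ys-K[1,2])/K[1,1]*d,d],-1); w=c@Ei[:3,:3].T+Ei[:3,3]
    b=(abs(w[...,1]+.135)<.025)&(w[...,0]>.46)&(w[...,0]<.54)&(w[...,2]>.06)&(w[...,2]<.095)
    print("bar",b.sum(),np.sort(w[b][:,0]).round(3))
    if cam=="scene": save('pics/g1.png',cv2.resize(p[140:240,180:340],(800,500)))
E
```

```text
t 15.55 at [ 0.4997 -0.1346  0.1226] F [ 0.26 -1.32  0.42] q [-0.46  0.01  2.02 -0.    1.12 -0.46]
(0.5, -0.135, 0.12) [-0.     0.     0.003] [-0.002 -0.     0.005]
(0.5, -0.135, 0.03) [-0.     0.001  0.093] [-0.002 -0.     0.005]
scene cap_right_bar 0.81 [227.1 175. ] [ 0.558 -0.135  0.084]
scene bolt_right_top 0.6 [213.9 193.7] [ 0.647 -0.134  0.084]
bar 38 [0.495 0.497 0.497 0.497 0.498 0.498 0.499 0.499 0.499 0.5   0.5   0.5
 0.5   0.501 0.502 0.502 0.503 0.503 0.503 0.504 0.504 0.504 0.504 0.504
 0.504 0.504 0.504 0.504 0.504 0.505 0.505 0.505 0.506 0.506 0.506 0.507
 0.507 0.509]
top cap_right_bar 0.56 [415.9 240.6] [ 0.414 -0.565  0.084]
top bolt_right_top 0.51 [415.3 241.7] [ 0.41  -0.562  0.084]
bar 1 [0.536]
```

View pics/g1.png

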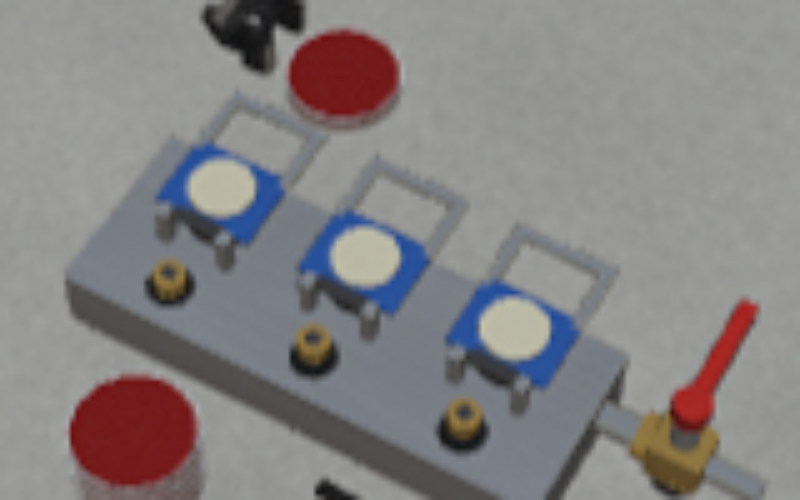

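The picture shows the right bolt at (170,278) sitting lower than the other two. It stopped 9 mm down at 9 N, so it is the loose one. The right bar is at (270,110), x≈0.501. Now I'll straddle it with half-closed fingers.

Emit:
carry_out:
  deltas: [0,0.001,0.04,0,0,0,0,0.001,0.07,0,0,0,0,0.001,0.09,0,0,0,0,0.001,0.098,0,0,0,0,0.001,0.098,0,0,0]

```text
time: 16.48
eef_pos: [0.504, -0.1349, 0.0253]
tcp_rot: [0.705, 0.709, -0.0, -0.0]
contact_force: [-0.2, -0.1, -0.5]
opening: 0.4
finger_force: 0.0
```

Emit:
carry_out:
  deltas: [0,0,0,0,0,0,0,0,0,0,0,0,0,0,0,0,0,0,0,0,0,0,0,0]
  grip: 0
  grip_force: 30

```text
time: 16.98
eef_pos: [0.5, -0.1352, 0.0265]
tcp_rot: [0.705, 0.709, -0.003, -0.003]
contact_force: [-11.8, -2.5, 7.5]
opening: 0.107
finger_force: 29.2
```

```bash
python3 - <<'E'
from mv import *
s=ctrl.get_state(); print(s["opening"],s["finger_force"]); plan([])
e=s["eef_pos"]
for th in (.1,.2,.3,.4,.5,.6,.7,.8,.9,.95):
    print(th,"tool y",(.105*(1-np.cos(th))).round(4),"z",(-.105*np.sin(th)).round(4))
E
```

```text
0.10691817537882645 29.22224074602127
t 16.98 at [ 0.5    -0.1352  0.0265] F [-11.77  -2.47   7.52] q [-0.46  0.15  2.07 -0.01  0.93 -0.46]
0.1 tool y 0.0005 z -0.0105
0.2 tool y 0.0021 z -0.0209
0.3 tool y 0.0047 z -0.031
0.4 tool y 0.0083 z -0.0409
0.5 tool y 0.0129 z -0.0503
0.6 tool y 0.0183 z -0.0593
0.7 tool y 0.0247 z -0.0676
0.8 tool y 0.0318 z -0.0753
0.9 tool y 0.0397 z -0.0822
0.95 tool y 0.0439 z -0.0854
```

The bar is gripped: the opening is about 9 mm. Now I'll lift along the arc.

Emit:
carry_out:
  deltas: [0,-0.003,-0.011,0,0,0,0,-0.002,-0.021,0,0,0,0,0.001,-0.031,0,0,0,0,0.004,-0.041,0,0,0,0,0.009,-0.05,0,0,0]

```text
time: 17.6
eef_pos: [0.5118, -0.1353, 0.0762]
tcp_rot: [0.705, 0.709, -0.001, -0.001]
contact_force: [-3.6, -4.9, -1.6]
opening: 0.105
finger_force: 29.3
```

Emit:
carry_out:
  deltas: [0,0.005,-0.009,0,0,0,0,0.012,-0.017,0,0,0,0,0.019,-0.025,0,0,0,0,0.027,-0.032,0,0,0,0,0.027,-0.032,0,0,0]

```text
time: 18.23
eef_pos: [0.5379, -0.1356, 0.1108]
tcp_rot: [0.705, 0.709, -0.003, -0.002]
contact_force: [-12.4, -2.9, 12.4]
opening: 0.102
finger_force: 29.9
```

Emit:
carry_out:
  deltas: [0,0,0,0,0,0,0,0,0,0,0,0,0,0,0,0,0,0,0,0,0,0,0,0]

```text
time: 18.73
eef_pos: [0.5375, -0.1356, 0.1105]
tcp_rot: [0.705, 0.709, -0.003, -0.002]
contact_force: [-11.8, -3.5, 11.6]
opening: 0.103
finger_force: 29.8
```

```bash
python3 - <<'E'
from mv import *
s=ctrl.get_state(); print(s["opening"],s["finger_force"]); plan([])
p,d,K,E=look("scene"); save('pics/end.png',cv2.resize(p[120:240,180:372],(800,500)))
E
```

```text
0.10261679584244042 29.843502044677734
t 18.73 at [ 0.5375 -0.1356  0.1105] F [-11.84  -3.49  11.57] q [-0.43  0.11  1.94 -0.    1.1  -0.43]
```

View pics/end.png

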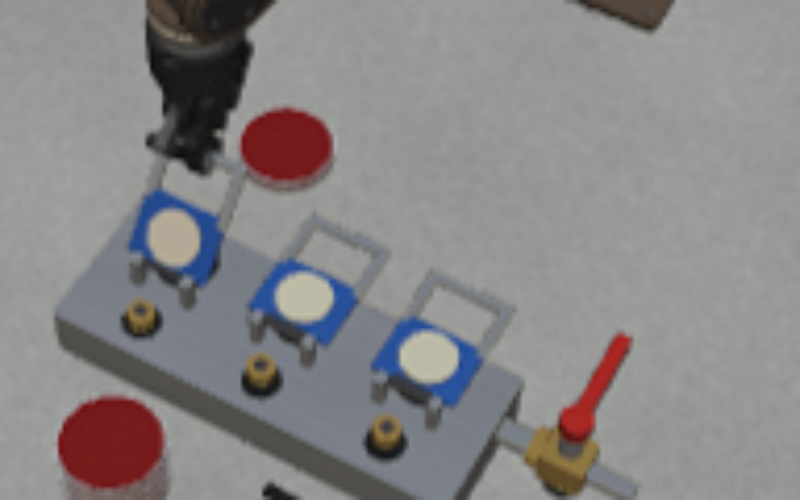

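The right cap is raised to about 0.9 rad with its bar between the fingers at (185,155). The other two caps lie flat and the valve handle points to −x, so I'm handing in.

```bash
python3 -c "
from plant import ctrl
print(ctrl.sign_off())"
```

```text
the job is handed in; nothing more can be done
None
```

I shut the valve, found the loose bolt on the right (left and middle were tight), and handed in with the right cap held steady by its bar at about 0.9 rad and the other two caps shut; sign-off gave no verdict.

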